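# Register a sign board in the drilling jig

### The arm

A 6-joint arm with a two-finger parallel gripper is mounted at the origin on the work surface. World frame = base frame: x ahead of the robot, y to its left, z up, the work surface at z = 0. Lengths are in m, angles in degrees, forces in N, time in s.
With the tool pointing down it reaches from about 0.35 to 0.875 m from the base axis. Payload 4.2 kg.
Tool frame: the origin (TCP) lies at the very end of the fingers, on their centre line; the grasp point (between the pads) lies 19 mm behind it; z points along the fingers, y is the line along which they close (so a half turn about z gives the same grasp; the last joint's range is limited). The gripper opens to 87 mm and grips with 3 to 60 N. Pads are 19 mm wide; open, the fingers measure 117 mm over their backs; the gripper's body (75 mm by 190 mm) begins 51 mm behind the grasp point.
Start: joints at [14.817, 22.042, 0.453, 0, -68.411, -14.817], TCP at [0.625, 0, 0.223] pointing down, gripper open.
Joint ranges: [-179.83, 179.83], [-69.29, 118.12], [-61.27, 80.66], [-181.25, 117.63], [-171.15, -9.14], [-177.46, 177.46]. Speed limits (degrees/s): [159.86, 159.86, 180, 180, 180, 180].

### API

Orientations are given as a 3x3 rotation matrix whose columns are the frame's x, y, z axes.
In Python, from station import r gives the robot as it stands.
- The arm moves only by the tool jog_arm, never from a script. Its argument "plan" is text: rows parted by semicolons, each of 7 numbers parted by spaces: the shift along the tool's x, y, z normalised to -1 to 1, where 1 is 0.025 m, then the turn, a rotation vector about the tool's x, y, z normalised to -1 to 1, where 1 is 8 degrees, then the closure, from -1 (fully open) to 1 (shut). A call has exactly 10 rows; each row shifts and turns the commanded pose from where the row before left it, along the tool's axes as they then stand; what a row does not reach is not made up. A row lasts 1/10 s, in which the tool goes at most 50 mm and 8.59 degrees, less where a joint would pass 70% of its speed; a pose out of reach is approached as far as the arm can. A call with a number of a shift or a turn outside -1 to 1 is refused whole. A call with a gripper value outside its range is refused whole. The fingers move at their own pace and stop on an object; the grip force is fixed at half the most. Time passes only in rows, so rows that do not move let the fingers close, or fill a call up. It gives the time, the measured TCP pose, the force, the opening and the grip force at its end, in the units of the state.
- r.sense(): the state, without advancing time (a new reading comes with each control period).
- r.capture(name): name is "scene" or "side" or "wrist"; returns (picture, depth): 480x640x3 uint8, red, green, blue; 480x640 float32, m along the optical axis (not along the pixel's ray), 0 where there is no reading.
- r.get_calibration(name): a dict with "mtx" (3x3 intrinsics, pixels), "distortion" ([k1, k2, p1, p2, k3] as OpenCV has them; the pictures are not rectified), "extrinsics" (4x4, takes a point from camera to world coordinates). Camera axes: x right, y up, looking along -z (the intrinsics and any distortion apply to the point x, -y, -z); pixel columns grow to the right and rows downward; lengths in m; the calibration is good to about 2 mm. A picture is of the moment at which its call begins: read the wrist's pose just before it. get_calibration takes no time and is no camera call; for the wrist camera it gives the pose at the moment of the call.
- r.finish_job(): hands the job in; it is judged then, once.
The state is a dict: "time_s": time; "joints": joint angles; "joint_velocities": joint speeds; "effort": joint torques, N m; "tcp_pos": TCP position; "ee_rot": TCP orientation; "wrist_force": force on the tool from outside, world axes, zero at the start; "moment": the same for the moment, N m; "gripper_width": opening from 0.0 (shut) to 1.0 (fully open); "gripper_force": force on a finger pad.
Only numpy, scipy, OpenCV 4.12 (cv2) and the standard library are available. Lean on these libraries where they do the work, as an engineer would, in place of code of your own. Each camera call takes 0.05 s, during which the arm holds its last target. There are 200 camera calls.

### The job

Lay the longer of the two wooden boards flat on the jig and register it: first push its long edge flush against the long fence, then slide it along the fence until its end comes up solid against the bar of the end stop, with the feeler pin pushed right in (the stop may be at either end, and its bar is set to a different length each time, so feel for it). Push slowly and gently (10 N is plenty, never as much as 45 N), and leave the board flush on both stops without shifting anything else on the bench.

Things in the scene. Friction and masses are not known exactly. Their poses are not given: they have to be found in the camera images.
- long_board: the longer of two plain light-wood boards, 60 x 180 x 18 mm, loose, about 0.12 kg, lying flat on the bench. Origin: centre of its underside; z up, y along its 180 mm length, x across its 60 mm width. Either end may lead.
- jig: fixed drilling jig lying on the bench: plywood bed 140 (x) x 360 (y) x 12 mm high, its top face 12 mm above the bench. Origin: centre of its underside; x points away from the robot to the fence, y along the fence. Free bed between near edge and fence: 122 mm wide.
- fence: aluminium bar fixed along the bed's far edge, 360 mm long (y), 18 mm thick, 25 mm high above the bed. Origin: middle of the fence's working face (the face that looks to the robot), at bed level; its axes are those of the jig, the bar lying on the +x side of the origin.
- end_stop: dark steel bracket fixed on the bed near one end of the fence (read which), 46 x 20 (y) x 26 mm high, black knob on top to 41 mm. Origin: centre of its underside, at bed level; axes as the jig's. Through it is clamped a steel bar 26 wide, 60 long (y), 3 to 18 mm above the bed; its face towards the bed's middle is the stop, 11 to 49 mm from the origin in y, set differently each time, not measured.
- feeler (a joint): thin brass pin (8 mm) on a very light spring through the middle of the stop bar, 10 mm above the bed; at rest (0) it stands 5 mm proud of both ends of the bar. Value in m along the jig's y: about +0.005 when a board lies solid on the bar of a stop at the +y end, -0.005 at the -y end.
- low_plate: thin steel cover plate on the bed at the end without the stop, 60 x 20 x 2 mm, fixed; no stop. Origin: centre of its underside, axes as the jig's.
- short_board: the shorter board, same wood, 60 x 110 x 18 mm, loose, not to be moved. Origin: centre of its underside; y along its length.
- wire_spool: copper wire spool standing on the bench, 68 mm across, 40 mm high, bystander. Origin: centre of its underside.
- secateurs: secateurs with orange handles lying flat, about 165 mm long, 14 mm high, bystander. Origin: near the pivot, on the bench; x towards the blades.
- clay_pot: terracotta pot, 84 mm across, 75 mm high, bystander. Origin: centre of its underside.
- pin_jar: glass jar with a metal cap, 64 mm across, 75 mm high, bystander. Origin: centre of its underside.
Mind the look-alikes: they are no part of the job. Leave any blue or turquoise look-alike of the long_board alone.

How it is judged (in metres and radians):
On the way, in this order (a step that is already met when the one before it is completed fails the run):
1. the long board, lying on the bed, has its long edge within 2 mm of the fence, parallel to it within 0.02 rad (z of long_board in the frame of jig between 0.009 and 0.016 m and x of long_board in the frame of fence between -0.032 and -0.0275 m and angle between the y axis of long_board and the y axis of fence, either way round below 0.02 rad), for 0.1 s.
2. then the long board, lying on the bed, has its end within 2 mm of the stop bar, so that it pushes the feeler pin in by over 3 mm (z of long_board in the frame of jig between 0.009 and 0.016 m and ((value of joint feeler above 0.003 m and y of long_board in the frame of end_stop between -0.143 and -0.098 m) or (value of joint feeler below -0.003 m and y of long_board in the frame of end_stop between 0.098 and 0.143 m))), for 0.1 s.
At the end, for the whole second after the job is handed in: the long board lies flat and still on the jig's bed, its long edge within 2 mm of the fence and parallel to it within 0.015 rad, and its end within 2 mm of the stop bar (feeler pin pushed in by more than 3 mm of its 5) (x of long_board in the frame of fence between -0.032 and -0.0275 m and angle between the y axis of long_board and the y axis of fence, either way round below 0.015 rad and ((value of joint feeler above 0.003 m and y of long_board in the frame of end_stop between -0.143 and -0.098 m) or (value of joint feeler below -0.003 m and y of long_board in the frame of end_stop between 0.098 and 0.143 m)) and z of long_board in the frame of jig between 0.009 and 0.015 m and y of long_board in the frame of jig between -0.08 and 0.08 m and angle between long_board's own z axis and vertical below 0.03 rad and linear speed of long_board below 0.01 m/s); the robot touches nothing.
It fails at once if the board is pushed against the fence with 45 N or more (contact force between long_board and fence above 45 N).
It fails at once if the board is pushed against the end stop with 45 N or more (contact force between long_board and end_stop above 45 N).
It fails at once if another thing on the bench (short board, wire spool, secateurs, clay pot or pin jar) is shifted by more than 20 mm (distance of any of short_board, wire_spool, secateurs, clay_pot, pin_jar from where it was at the start of the episode above 0.02 m).
It also fails if it takes over 72 s, if anything falls off the work surface, if the arm or the gripper's body presses on something with over 40 N, if the wrist force passes 120 N, or if a joint passes its speed limit or range.

## Working session

There is one attempt and no reset: what is moved stays moved. The work goes in short steps, Python scripts to look and compute and a tool call to move; the robot and the scene stay as the last step left them, time stands still between calls to the robot, and variables do not carry over. Pictures are saved under pics/ and viewed, at most 10 in all, crops included, and the job is handed in when it is done.

Besides the shell and the picture viewer there is one more tool, called after "Request:" as name(argument=value, ...) on one line, values as JSON. jog_arm: Moves the arm, as the interface text tells. Scaled input: -1 to 1 covers 0.025 m each way for a shift and 8 degrees each way for a turn. Its arguments: {"type":"object","properties":{"plan":{"type":"string"}},"required":["plan"]}

```bash
mkdir -p pics; ls; python3 - <<'E'
from station import r
import cv2,numpy as np
for n in ("scene","side"):
    p,d=r.capture(n); cv2.imwrite(f"pics/{n}0.png",p[:,:,::-1]); np.save(f"{n}0.npy",d); np.save(f"{n}p.npy",p)
    print(n,r.get_calibration(n))
print(r.sense())
E
```

```text
pics
scene {'mtx': array([[571.19877211,   0.        , 312.78346587],
       [  0.        , 571.19877211, 246.20716741],
       [  0.        ,   0.        ,   1.        ]]), 'distortion': array([-0.17777506,  0.        ,  0.        ,  0.        ,  0.        ]), 'extrinsics': array([[-0.273871  , -0.67211233,  0.68793873,  1.52929617],
       [ 0.96155777, -0.17644883,  0.21041024,  0.19507766],
       [-0.02003334,  0.71911809,  0.69459905,  1.12977082],
       [ 0.        ,  0.        ,  0.        ,  1.        ]])}
side {'mtx': array([[601.48358136,   0.        , 323.54760219],
       [  0.        , 601.48358136, 236.44576743],
       [  0.        ,   0.        ,   1.        ]]), 'distortion': array([-0.02697365,  0.        ,  0.        ,  0.        ,  0.        ]), 'extrinsics': array([[-0.99604694,  0.05859089, -0.06676532,  0.3550274 ],
       [-0.08862442, -0.70639841,  0.70224426,  0.88750466],
       [-0.0060178 ,  0.70538528,  0.70879855,  1.06239861],
       [ 0.        ,  0.        ,  0.        ,  1.        ]])}
{'time_s': 0.1, 'joints': array([ 1.48177285e+01,  2.20856203e+01,  3.88985358e-01, -2.32276601e-02,
       -6.84129597e+01, -1.48155352e+01]), 'joint_velocities': array([-0.07103165, -0.12114213,  0.05352061, -0.00178175,  0.02374113,
        0.05658046]), 'effort': array([ 1.65357815e-04, -3.91689312e+01,  1.87934643e+01,  4.23187181e+00,
        1.34990664e-02, -6.93199490e-05]), 'tcp_pos': array([6.24466722e-01, 2.03966982e-05, 2.21591571e-01]), 'ee_rot': array([[-1.11110553e-04, -9.99998101e-01, -1.94555484e-03],
       [-9.99999986e-01,  1.11353471e-04, -1.24750049e-04],
       [ 1.24966456e-04,  1.94554095e-03, -9.99998100e-01]]), 'wrist_force': array([ 1.25647914, -0.0576298 ,  0.52127303]), 'moment': array([-0.00911758,  0.05560818,  0.01674346]), 'gripper_force': 0.0, 'gripper_width': 0.9988356162733867}
```

View pics/scene0.png

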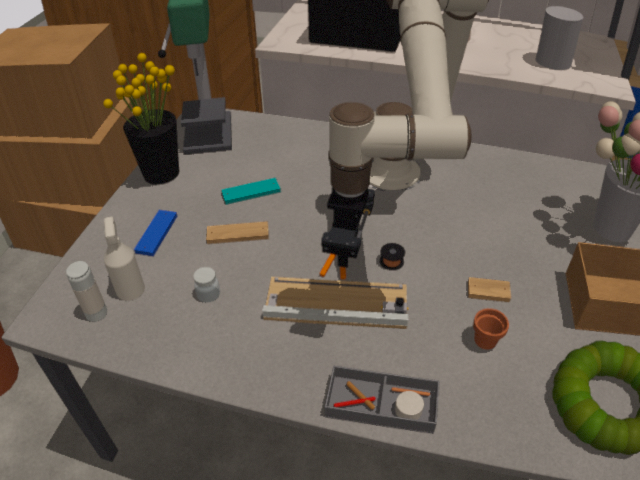

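The scene shows wooden boards at (238,232) and (489,290), blue and turquoise look-alikes at (157,232) and (251,190), and the jig at (337,300). The stop knob is at about (400,302), and the spool, jar and pot are also visible.

View pics/side0.png

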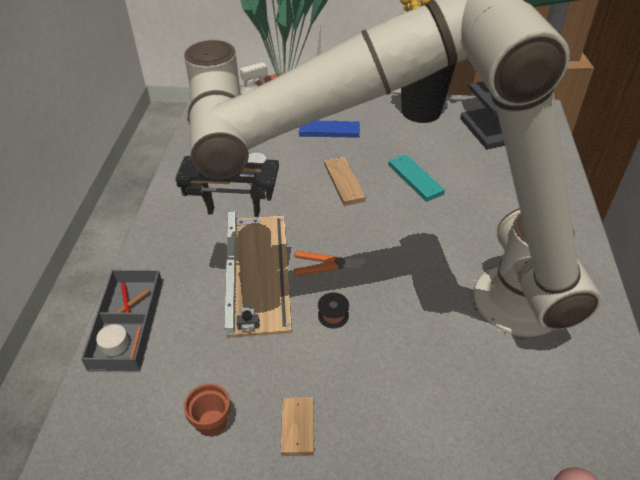

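```bash
cat > h.py <<'E'
import numpy as np,cv2
def world(px,d,cal):
    """px Nx2 pixels, d depths -> world points"""
    n=cv2.undistortPoints(np.float64(px).reshape(-1,1,2),cal["mtx"],cal["distortion"]).reshape(-1,2)
    c=np.c_[n[:,0]*d,-n[:,1]*d,-d,np.ones(len(d))]
    return (cal["extrinsics"]@c.T).T[:,:3]
def cloud(dep,cal):
    v,u=np.nonzero(dep>0); px=np.c_[u,v]
    return px,world(px,dep[v,u],cal)
def rect(P):
    (c,s,a)=cv2.minAreaRect(np.float32(P[:,:2]*1000)); return np.round(c,1),np.round(s,1),round(a,2)
E
python3 - <<'E'
from station import r
from h import *
d=np.load("scene0.npy");cal=r.get_calibration("scene")
px,W=cloud(d,cal)
def box(u0,v0,u1,v1,z0,z1):
    m=(px[:,0]>=u0)&(px[:,0]<=u1)&(px[:,1]>=v0)&(px[:,1]<=v1)&(W[:,2]>z0)&(W[:,2]<z1)
    return W[m]
for n,b in dict(A=(200,215,275,248,.011,.03),B=(460,272,518,306,.011,.03),teal=(215,175,285,206,.011,.03),jig=(255,270,415,330,.006,.02),fence=(255,270,415,330,.028,.042),knob=(390,290,415,315,.045,.06),jar=(190,262,222,305,.03,.1),spool=(378,240,408,270,.02,.06)).items():
    P=box(*b); print(n,len(P),rect(P),np.round(np.median(P[:,2]),4))
E
```

```text
A 925 (array([ 421.1, -374.1]), array([ 70.9, 178.5]), 20.37) 0.0169
B 761 (array([460.6, 351.1]), array([ 68.9, 111.3]), 6.49) 0.0172
teal 738 (array([ 226.9, -403.6]), array([ 70.9, 178.5]), 34.84) 0.0172
jig 4300 (array([590.7, -35.7]), array([201.1, 406.5]), 14.21) 0.0114
fence 1289 (array([635.4, -24.3]), array([ 74.8, 364. ]), 10.88) 0.0355
knob 58 (array([592.5, 130.4]), array([19.3, 21. ]), 84.52) 0.0524
jar 569 (array([ 658.8, -363.8]), array([60.4, 59.1]), 77.02) 0.0687
spool 383 (array([413.8,  79.5]), array([66. , 70.1]), 45.74) 0.039
```

The side view agrees. The long board A is at (344,180), the short one at (297,425), the stop knob at (248,316) at the jig's +y end, and the secateurs at (325,263). Candidates by scene pixel and measured length are A (238,232) at 178 mm, B (489,290) at 111 mm, teal (251,190) and blue (157,232). I choose A. Next I'll check it in a crop, together with the wrist view of the jig.

```bash
python3 - <<'E'
from station import r
from h import *
c=r.get_calibration("wrist"); p,d=r.capture("wrist"); print(c); np.save("w0.npy",d); np.save("w0p.npy",p)
s=np.load("sidep.npy")[145:225,300:407]
s=cv2.resize(s,(320,240),interpolation=cv2.INTER_CUBIC)
w=cv2.copyMakeBorder(p,0,0,0,0,cv2.BORDER_CONSTANT)
w=cv2.resize(w,(480,360)); w2=np.zeros((360,800,3),np.uint8); w2[:,:480]=w; w2[:240,480:]=s
cv2.imwrite("pics/w0.png",w2[:,:,::-1])
E
```

```text
{'mtx': array([[342.62018869,   0.        , 323.1080478 ],
       [  0.        , 342.62018869, 237.61361717],
       [  0.        ,   0.        ,   1.        ]]), 'distortion': array([-0.05072217,  0.        ,  0.        ,  0.        ,  0.        ]), 'extrinsics': array([[-9.99999948e-01,  1.42070944e-04,  2.90982939e-04,
         6.25750059e-01],
       [-2.14884183e-04, -9.63389108e-01, -2.68107033e-01,
        -7.28085994e-02],
       [ 2.42239575e-04, -2.68107081e-01,  9.63389088e-01,
         3.85569556e-01],
       [ 0.00000000e+00,  0.00000000e+00,  0.00000000e+00,
         1.00000000e+00]])}
```

View pics/w0.png

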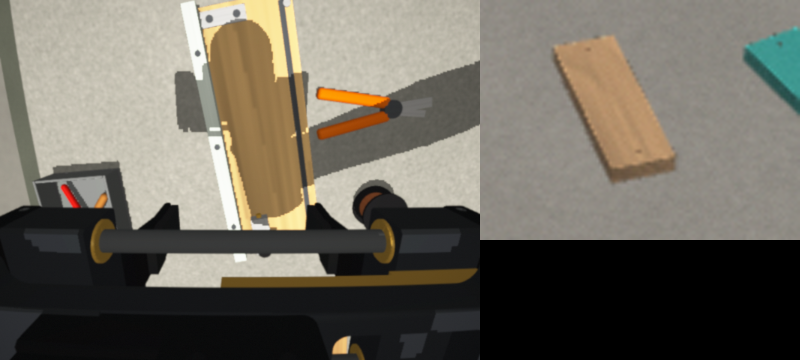

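Request:
jog_arm(plan="1 .55 0 0 0 0 -1;1 .55 0 0 0 0 -1;1 .55 0 0 0 0 -1;1 .55 0 0 0 0 -1;1 .55 0 0 0 0 -1;1 .55 0 0 0 0 -1;1 .55 0 0 0 0 -1;1 .55 0 0 0 0 -1;1 .55 0 0 0 0 -1;1 .55 0 0 0 0 -1")

```text
time_s: 1.15
tcp_pos: [0.4866, -0.2508, 0.2223]
ee_rot: [[0.0, -1.0, -0.001], [-1.0, -0.0, 0.0], [-0.0, 0.001, -1.0]]
wrist_force: [0.3, 0.1, 0.0]
gripper_width: 0.998
gripper_force: 0.0
```

Request:
jog_arm(plan="1 .5 0 0 0 0 -1;1 .5 0 0 0 0 -1;1 .5 0 0 0 0 -1;1 .5 0 0 0 0 -1;1 .6 0 0 0 0 -1;0 0 0 0 0 -.85 -1;0 0 0 0 0 -.85 -1;0 0 0 0 0 -.85 -1;0 0 0 0 0 0 -1;0 0 0 0 0 0 -1")

```text
time_s: 2.15
tcp_pos: [0.4224, -0.3749, 0.2223]
ee_rot: [[0.346, -0.938, -0.0], [-0.938, -0.346, 0.0], [-0.0, 0.0, -1.0]]
wrist_force: [-0.4, -0.3, 1.1]
gripper_width: 0.999
gripper_force: 0.0
```

The wrist view shows the jig running down the middle, with the fence on the left (displayed x≈190 to 240), the low plate at (222,16) and the stop at (260,222). The secateurs are at (350,110). The crop confirms that A is the plain light-wood long board. Now I'll measure the board and fence precisely.

```bash
python3 - <<'E'
from station import r
from h import *
c=r.get_calibration("wrist"); p,d=r.capture("wrist"); cv2.imwrite("pics/w1.png",p[:,:,::-1])
px,W=cloud(d,c)
m=(W[:,2]>.013)&(W[:,2]<.025)&(np.hypot(W[:,0]-.421,W[:,1]+.374)<.14); 
P=W[m]; print("board",len(P),rect(P),np.median(P[:,2]),[np.round(np.percentile(px[m],q,axis=0)) for q in(0,100)])
# fence from w0
c0=dict(c); c0["extrinsics"]=np.array([[-1,1.42e-4,2.91e-4,.62575],[-2.149e-4,-.963389,-.268107,-.0728086],[2.422e-4,-.268107,.963389,.3855696],[0,0,0,1]])
def fence(name,c,d):
    px,W=cloud(d,c)
    m=(W[:,2]>.030)&(W[:,2]<.044)&(np.abs((W[:,0]-.635)*.982+(W[:,1]+.024)*.189)<.04)&(np.abs(W[:,1]+.02)<.2)
    P=W[m]; 
    u=np.array([-.189,.982]);n=np.array([.982,.189])
    for _ in range(3):
        s=P[:,:2]@u;t=P[:,:2]@n
        ok=np.abs(t-np.median(t))<.016
        k=np.polyfit(s[ok],t[ok],1); a=np.arctan(k[0]); R=np.array([[np.cos(a),-np.sin(a)],[np.sin(a),np.cos(a)]])
        u=u*np.cos(a)+n*np.sin(a); n=np.array([u[1],-u[0]])
    s=P[:,:2]@u;t=P[:,:2]@n
    print(name,len(P),"u",u,"yaw",np.degrees(np.arctan2(-u[0],u[1])),"t pct",np.percentile(t,[1,5,50,95,99]),"s",np.percentile(s,[0.5,99.5]),"z",np.median(P[:,2]))
fence("w0",c0,np.load("w0.npy"))
for n in("scene","side"): fence(n,r.get_calibration(n),np.load(n+"0.npy"))
E
```

```text
board 8874 (array([ 419.8, -374.3]), array([ 60.1, 179.9]), 21.47) 0.01977091897736269 [array([296., 127.]), array([354., 289.])]
w0 6332 u [-0.18053825  0.98359084] yaw 10.400876298080588 t pct [0.59773529 0.61663153 0.64453008 0.65346811 0.65435092] s [-0.31729023  0.03824611] z 0.03879695228973695
scene 1193 u [-0.18234454  0.98325758] yaw 10.50611343104328 t pct [0.59557713 0.60898835 0.64509385 0.65440737 0.65623592] s [-0.31880811  0.03887781] z 0.035924699680368155
side 1218 u [-0.18211522  0.98330008] yaw 10.492751209247494 t pct [0.58442557 0.59344915 0.64131977 0.65189671 0.6529885 ] s [-0.3161588   0.04039337] z 0.03756675500356499
```

View pics/w1.png

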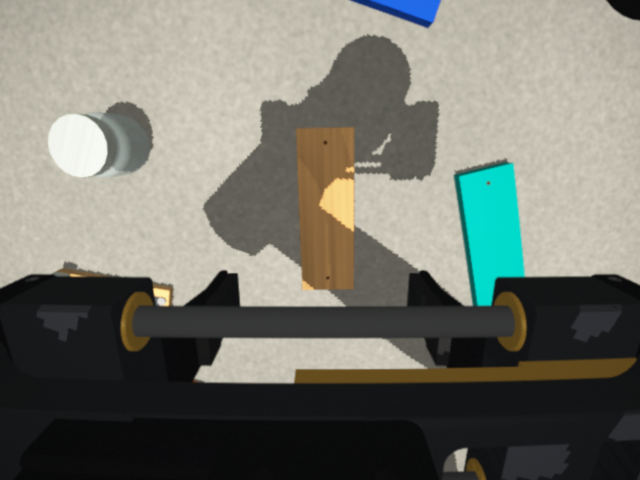

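The board is clear at (296–354, 127–289) with a measured size of 60×180 mm, centre (0.4198, -0.3743) and yaw 21.5°. Now I'll descend and grip.

Request:
jog_arm(plan="-.06 .09 0 0 0 -.15 -1;0 0 1 0 0 0 -1;0 0 1 0 0 0 -1;0 0 1 0 0 0 -1;0 0 1 0 0 0 -1;0 0 1 0 0 0 -1;0 0 1 0 0 0 -1;0 0 1 0 0 0 -1;0 0 .6 0 0 0 -1;0 0 .4 0 0 0 -1")

```text
time_s: 3.2
tcp_pos: [0.4192, -0.374, 0.0212]
ee_rot: [[0.368, -0.93, -0.002], [-0.93, -0.368, 0.001], [-0.002, 0.001, -1.0]]
wrist_force: [0.7, 0.2, -0.2]
gripper_width: 0.999
gripper_force: 0.0
```

Request:
jog_arm(plan="0 0 .4 0 0 0 -1;0 0 .2 0 0 0 -1;0 0 0 0 0 0 -1;0 0 0 0 0 0 1;0 0 0 0 0 0 1;0 0 0 0 0 0 1;0 0 0 0 0 0 1;0 0 0 0 0 0 1;0 0 0 0 0 0 1;0 0 0 0 0 0 1")

```text
time_s: 4.2
tcp_pos: [0.4198, -0.3744, 0.0079]
ee_rot: [[0.368, -0.93, -0.0], [-0.93, -0.368, -0.0], [0.0, 0.0, -1.0]]
wrist_force: [-1.9, -0.4, 3.3]
gripper_width: 0.688
gripper_force: 30.0
```

Request:
jog_arm(plan="0 0 -.5 0 0 0 1;0 0 -1 0 0 0 1;0 0 -1 0 0 0 1;0 0 -1 0 0 0 1;0 0 -1 0 0 0 1;0 0 -.5 0 0 0 1;0 0 0 0 0 .69 1;0 0 0 0 0 .69 1;0 0 0 0 0 0 1;0 0 0 0 0 0 1")

```text
time_s: 5.2
tcp_pos: [0.4196, -0.3741, 0.1322]
ee_rot: [[0.185, -0.983, -0.001], [-0.983, -0.185, 0.001], [-0.001, 0.001, -1.0]]
wrist_force: [0.3, -0.4, -1.9]
gripper_width: 0.69
gripper_force: 30.0
```

Request:
jog_arm(plan="-.5 -.43 0 0 0 0 1;-1 -.85 0 0 0 0 1;-1 -.85 0 0 0 0 1;-1 -.85 0 0 0 0 1;-1 -.85 0 0 0 0 1;-1 -.85 0 0 0 0 1;-1 -.85 0 0 0 0 1;-1 -.85 0 0 0 0 1;-1 -.85 0 0 0 0 1;-1 -.85 0 0 0 0 1")

```text
time_s: 6.2
tcp_pos: [0.5753, -0.1025, 0.1322]
ee_rot: [[0.185, -0.983, -0.001], [-0.983, -0.185, 0.0], [-0.0, 0.001, -1.0]]
wrist_force: [1.3, -1.9, -1.2]
gripper_width: 0.687
gripper_force: 30.0
```

Request:
jog_arm(plan="-.8 -.65 0 0 0 0 1;-.5 -.4 0 0 0 0 1;-.2 -.2 0 0 0 0 1;0 0 0 0 0 0 1;0 0 0 0 0 0 1;0 0 0 0 0 0 1;0 0 0 0 0 0 1;0 0 0 0 0 0 1;0 0 0 0 0 0 1;0 0 0 0 0 0 1")

```text
time_s: 7.2
tcp_pos: [0.5987, -0.0614, 0.1326]
ee_rot: [[0.183, -0.983, 0.0], [-0.983, -0.183, 0.0], [-0.0, -0.0, -1.0]]
wrist_force: [0.4, 0.5, -1.1]
gripper_width: 0.681
gripper_force: 30.0
```

```bash
python3 - <<'E'
from station import r
from h import *
s=r.sense(); print(s["tcp_pos"],s["ee_rot"],s["gripper_width"])
c=r.get_calibration("wrist"); p,d=r.capture("wrist"); cv2.imwrite("pics/w2.png",p[:,:,::-1]); np.save("w2.npy",d); np.savez("w2c.npz",**c)
px,W=cloud(d,c); u=np.array([-.1813,.9834]);n=np.array([.9834,.1813]); s=W[:,:2]@u;t=W[:,:2]@n
for s0 in np.arange(-.32,.04,.04):
    m=(abs(s-s0)<.008)&(W[:,2]>.031)&(W[:,2]<.044)&(t>.6)&(t<.67)
    q=(abs(s-s0)<.008)&(W[:,2]>.007)&(W[:,2]<.02)&(t>.49)&(t<.67)
    if m.sum()>5: print(round(s0,2),m.sum(),np.percentile(t[m],[3,97]).round(4), np.percentile(t[q],[2,98]).round(4) if q.sum() else '')
m=(W[:,2]>.1)&(W[:,2]<.16)&(abs(t-.578)<.05)&(s>-.4)&(s<.05)
print("board",rect(W[m]),s[m].min(),s[m].max())
E
```

```text
[ 0.59869105 -0.06142201  0.13258855] [[ 1.83047743e-01 -9.83104025e-01  2.07712049e-05]
 [-9.83104025e-01 -1.83047742e-01  2.94860205e-05]
 [-2.51857032e-05 -2.58176047e-05 -9.99999999e-01]] 0.681092998628402
-0.32 325 [0.6362 0.6535] [0.5165 0.6351]
-0.28 668 [0.6359 0.6533] [0.5167 0.6351]
-0.24 579 [0.6363 0.6534] [0.5147 0.6366]
-0.2 523 [0.6362 0.6535] [0.5151 0.6364]
-0.16 470 [0.6363 0.6537] [0.5154 0.6364]
-0.12 12 [0.6513 0.6545] [0.4905 0.5012]
-0.08 44 [0.6366 0.6394] 
board (array([604.6, -85.4]), array([ 78.9, 130.7]), 10.91) -0.2589012494201788 -0.1280355756054306
```

View pics/w2.png

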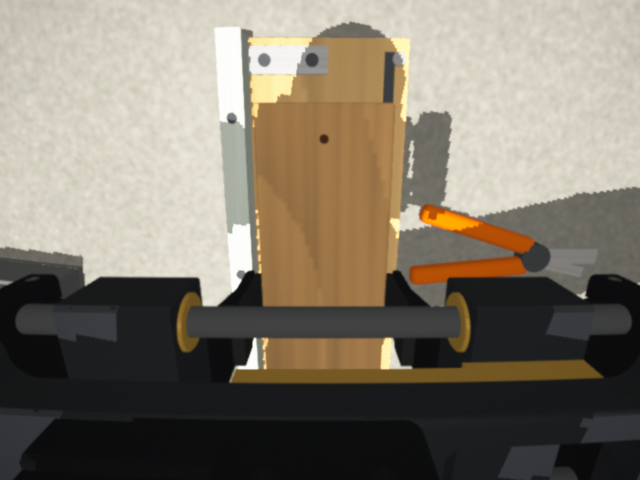

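The board is held level and parallel over the bed. Its far end is at row 103, clear of the low plate at row 60. Now I'll lower and release it with a partial opening.

Request:
jog_arm(plan="0 0 .6 0 0 0 1;0 0 1 0 0 0 1;0 0 1 0 0 0 1;0 0 .8 0 0 0 1;0 0 .5 0 0 0 1;0 0 .3 0 0 0 1;0 0 .15 0 0 0 1;0 0 .1 0 0 0 1;0 0 .03 0 0 0 1;0 0 0 0 0 0 1")

```text
time_s: 8.25
tcp_pos: [0.5992, -0.0612, 0.0212]
ee_rot: [[0.183, -0.983, 0.001], [-0.983, -0.183, 0.0], [0.0, -0.001, -1.0]]
wrist_force: [0.2, -0.1, -0.8]
gripper_width: 0.684
gripper_force: 30.0
```

Request:
jog_arm(plan="0 0 0 0 0 0 1;0 0 0 0 0 0 -.2;0 0 0 0 0 0 -.4;0 0 0 0 0 0 -.65;0 0 0 0 0 0 -.65;0 0 0 0 0 0 -.65;0 0 -.2 0 0 0 -.65;0 0 -.6 0 0 0 -.65;0 0 -.6 0 0 0 -.65;0 0 -.6 0 0 0 -.65")

```text
time_s: 9.25
tcp_pos: [0.5988, -0.0613, 0.0714]
ee_rot: [[0.183, -0.983, 0.0], [-0.983, -0.183, -0.0], [0.0, -0.0, -1.0]]
wrist_force: [0.8, 0.0, 0.0]
gripper_width: 0.825
gripper_force: 0.0
```

Request:
jog_arm(plan="0 .5 0 0 0 0 1;0 .5 0 0 0 0 1;0 .5 0 0 0 0 1;0 .4 0 0 0 0 1;0 .2 0 0 0 0 1;0 0 0 0 0 0 1;0 0 0 0 0 0 1;0 0 0 0 0 0 1;0 0 0 0 0 0 1;0 0 0 0 0 0 1")

```text
time_s: 10.25
tcp_pos: [0.5474, -0.0708, 0.0704]
ee_rot: [[0.183, -0.983, -0.0], [-0.983, -0.183, -0.0], [0.0, 0.0, -1.0]]
wrist_force: [-0.1, -0.1, -0.0]
gripper_width: 0.033
gripper_force: 0.0
```

```bash
python3 - <<'E'
from station import r
from h import *
u=np.array([-.1813,.9834]);n=np.array([.9834,.1813])
T=r.sense(); print(T["tcp_pos"],T["gripper_width"],T["tcp_pos"][:2]@n,T["tcp_pos"][:2]@u)
for nm in("wrist","side"):
    c=r.get_calibration(nm); p,d=r.capture(nm); px,W=cloud(d,c); s=W[:,:2]@u;t=W[:,:2]@n
    if nm=="side": cv2.imwrite("pics/s3.png",cv2.resize(p[190:360,190:400],(800,648))[:600,:,::-1])
    m=(W[:,2]>.024)&(W[:,2]<.034)&(t>.52)&(t<.633)&(s>-.29)&(s<-.07); print(nm,m.sum(),rect(W[m]),np.percentile(t[m],[2,98]),np.percentile(s[m],[1,99]))
E
```

```text
[ 0.5473597  -0.07084452  0.07042172] 0.033072026162920785 0.5254294149966361 -0.16890481541010166
wrist 16406 (array([607.2, -99.3]), array([ 60.6, 101.2]), 10.69) [0.54940435 0.60749518] [-0.25746922 -0.16082929]
side 1346 (array([598.6, -60.2]), array([ 60.4, 185. ]), 10.34) [0.54889185 0.6075463 ] [-0.25511792 -0.0774972 ]
```

View pics/s3.png

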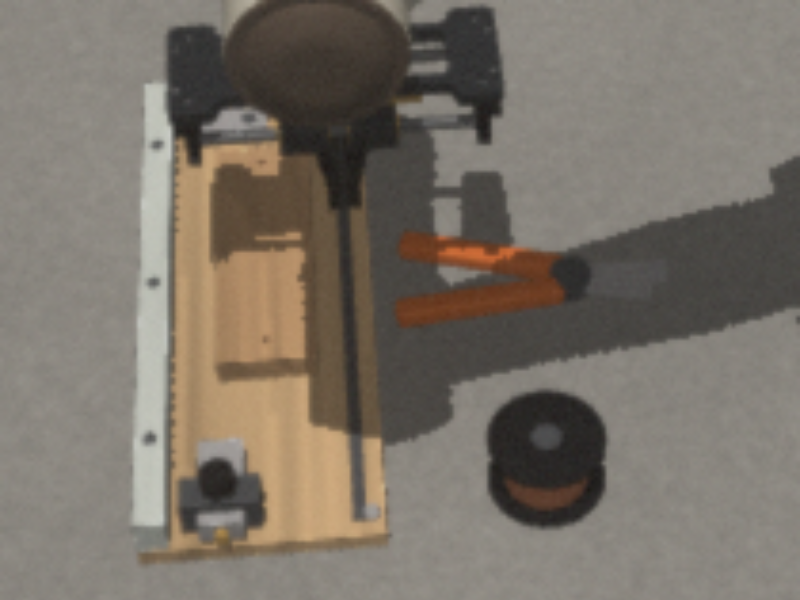

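The board lies flat on the bed with its edge at (305,370) and the stop bar at (220,455). The closed fingers stand at the near edge, clear of the secateurs. Now I'll lower and push towards the fence.

Request:
jog_arm(plan="0 0 .5 0 0 0 1;0 0 .6 0 0 0 1;0 0 .5 0 0 0 1;0 0 .3 0 0 0 1;0 0 .2 0 0 0 1;0 0 0 0 0 0 1;0 -.08 0 0 0 0 1;0 -.08 0 0 0 0 1;0 -.08 0 0 0 0 1;0 0 0 0 0 0 1")

```text
time_s: 11.35
tcp_pos: [0.5537, -0.0697, 0.0185]
ee_rot: [[0.183, -0.983, 0.001], [-0.983, -0.183, 0.0], [0.0, -0.001, -1.0]]
wrist_force: [0.2, -0.2, 0.3]
gripper_width: 0.009
gripper_force: 0.0
```

Request:
jog_arm(plan="0 -.08 0 0 0 0 1;0 -.08 0 0 0 0 1;0 -.08 0 0 0 0 1;0 -.08 0 0 0 0 1;0 -.08 0 0 0 0 1;0 -.08 0 0 0 0 1;0 -.08 0 0 0 0 1;0 -.08 0 0 0 0 1;0 -.08 0 0 0 0 1;0 -.08 0 0 0 0 1")

```text
time_s: 12.35
tcp_pos: [0.5729, -0.0661, 0.018]
ee_rot: [[0.183, -0.983, 0.0], [-0.983, -0.183, 0.0], [-0.0, -0.0, -1.0]]
wrist_force: [-0.3, 0.2, -0.6]
gripper_width: 0.006
gripper_force: 0.3
```

Request:
jog_arm(plan="0 -.03 0 0 0 0 1;0 -.03 0 0 0 0 1;0 -.03 0 0 0 0 1;0 -.03 0 0 0 0 1;0 -.03 0 0 0 0 1;0 -.03 0 0 0 0 1;0 -.03 0 0 0 0 1;0 -.03 0 0 0 0 1;0 0 0 0 0 0 1;0 0 0 0 0 0 1")

```text
time_s: 13.35
tcp_pos: [0.5788, -0.065, 0.0181]
ee_rot: [[0.183, -0.983, 0.0], [-0.983, -0.183, 0.0], [0.0, -0.0, -1.0]]
wrist_force: [-0.4, 0.2, -0.1]
gripper_width: 0.007
gripper_force: 0.1
```

```bash
cat > m.py <<'E'
from station import r
from h import *
u=np.array([-.1813,.9834]);n=np.array([.9834,.1813])
T=r.sense(); print("F",T["wrist_force"],"t",T["tcp_pos"][:2]@n,"s",T["tcp_pos"][:2]@u,"z",T["tcp_pos"][2])
for nm in("wrist","side"):
    c=r.get_calibration(nm); p,d=r.capture(nm); px,W=cloud(d,c); s=W[:,:2]@u;t=W[:,:2]@n
    cv2.imwrite("pics/last_%s.png"%nm,p[:,:,::-1])
    m=(W[:,2]>.025)&(W[:,2]<.0325)&(t>.53)&(t<.6355)&(s>-.29)&(s<.0)
    if m.sum()>50: print(nm,m.sum(),rect(W[m]),np.percentile(t[m],[2,98]),np.percentile(s[m],[1,99]))
E
python3 m.py
```

```text
F [-0.409844    0.18894839 -0.07209169] t 0.5574045306716883 s -0.16885341319317126 z 0.01812320214485742
wrist 20274 (array([ 621.8, -104.7]), array([ 86. , 148.5]), 10.52) [0.5678932  0.62677737] [-0.25789143 -0.17816278]
side 921 (array([6.102e+02, 1.000e-01]), array([ 85.1, 215.4]), 0.94) [0.56631929 0.63497794] [-0.20363695 -0.00930856]
```

Request:
jog_arm(plan="0 -.03 0 0 0 0 1;0 -.03 0 0 0 0 1;0 -.03 0 0 0 0 1;0 -.03 0 0 0 0 1;0 -.03 0 0 0 0 1;0 -.03 0 0 0 0 1;0 -.03 0 0 0 0 1;0 -.03 0 0 0 0 1;0 0 0 0 0 0 1;0 0 0 0 0 0 1")

```text
time_s: 14.45
tcp_pos: [0.5847, -0.0639, 0.018]
ee_rot: [[0.183, -0.983, 0.0], [-0.983, -0.183, 0.0], [0.0, -0.0, -1.0]]
wrist_force: [-1.9, -0.0, 2.1]
gripper_width: 0.001
gripper_force: 0.7
```

Request:
jog_arm(plan="0 -.01 0 0 0 0 1;0 -.01 0 0 0 0 1;0 -.01 0 0 0 0 1;0 -.01 0 0 0 0 1;0 -.01 0 0 0 0 1;0 -.01 0 0 0 0 1;0 -.01 0 0 0 0 1;0 -.01 0 0 0 0 1;0 0 0 0 0 0 1;0 0 0 0 0 0 1")

```text
time_s: 15.45
tcp_pos: [0.5866, -0.0635, 0.018]
ee_rot: [[0.183, -0.983, 0.0], [-0.983, -0.183, 0.0], [0.0, -0.0, -1.0]]
wrist_force: [-0.8, -1.6, 0.8]
gripper_width: 0.008
gripper_force: 0.6
```

Request:
jog_arm(plan="0 -.01 0 0 0 0 1;0 -.01 0 0 0 0 1;0 -.01 0 0 0 0 1;0 -.01 0 0 0 0 1;0 -.01 0 0 0 0 1;0 -.01 0 0 0 0 1;0 0 0 0 0 0 1;0 0 0 0 0 0 1;0 0 0 0 0 0 1;0 0 0 0 0 0 1")

```text
time_s: 16.45
tcp_pos: [0.5868, -0.0634, 0.018]
ee_rot: [[0.183, -0.983, -0.002], [-0.983, -0.183, -0.0], [-0.0, 0.002, -1.0]]
wrist_force: [-5.7, -0.2, 3.8]
gripper_width: 0.003
gripper_force: 2.6
```

```bash
python3 m.py
```

```text
F [-5.74464411 -0.24128468  3.80540251] t 0.5655860933304098 s -0.16877747028945994 z 0.018012430489201422
wrist 20118 (array([ 628.4, -117.3]), array([ 77.7, 121.4]), 10.53) [0.57597396 0.63441807] [-0.25777567 -0.17815728]
side 867 (array([ 6.083e+02, -5.000e-01]), array([ 76.9, 221. ]), 9.09) [0.57462772 0.63487801] [-0.20296434 -0.0087491 ]
```

Request:
jog_arm(plan="0 -.01 0 0 0 0 1;0 -.01 0 0 0 0 1;0 -.01 0 0 0 0 1;0 -.01 0 0 0 0 1;0 0 0 0 0 0 1;0 0 0 0 0 0 1;0 0 0 0 0 0 1;0 0 0 0 0 0 1;0 0 0 0 0 0 1;0 0 0 0 0 0 1")

```text
time_s: 17.55
tcp_pos: [0.5872, -0.0633, 0.0177]
ee_rot: [[0.183, -0.983, -0.004], [-0.983, -0.183, -0.0], [-0.0, 0.004, -1.0]]
wrist_force: [-5.3, -0.5, 3.4]
gripper_width: 0.008
gripper_force: 2.9
```

Request:
jog_arm(plan="0 .05 0 0 0 0 1;0 .1 0 0 0 0 1;0 .25 0 0 0 0 1;0 0 -.5 0 0 0 1;0 0 -1 0 0 0 1;0 0 -.5 0 0 0 1;.5 0 0 0 0 0 1;1 -.5 0 0 0 0 1;1 -.5 0 0 0 0 1;.5 -.4 0 0 0 0 1")

```text
time_s: 18.55
tcp_pos: [0.6278, -0.1346, 0.0673]
ee_rot: [[0.182, -0.983, -0.0], [-0.983, -0.182, -0.0], [0.0, 0.0, -1.0]]
wrist_force: [-0.3, 1.0, -1.1]
gripper_width: 0.002
gripper_force: 0.0
```

Request:
jog_arm(plan="1 -.4 0 0 0 0 1;.4 -.1 0 0 0 0 1;0 0 0 0 0 0 1;0 0 0 0 0 0 1;0 0 0 0 0 0 1;0 0 0 0 0 0 1;0 0 0 0 0 0 1;0 0 0 0 0 0 1;0 0 0 0 0 0 1;0 0 0 0 0 0 1")

```text
time_s: 19.55
tcp_pos: [0.6459, -0.1642, 0.0681]
ee_rot: [[0.183, -0.983, 0.0], [-0.983, -0.183, 0.0], [-0.0, -0.0, -1.0]]
wrist_force: [-0.1, -0.7, 0.5]
gripper_width: 0.008
gripper_force: 0.0
```

```bash
python3 m.py
```

```text
F [-0.08895996 -0.66092798  0.48297219] t 0.6054401282366488 s -0.2786320618081118 z 0.0680971896866515
wrist 109 (array([637.6, -97.6]), array([16.2, 24. ]), 31.76) [0.59846099 0.61476593] [-0.22548491 -0.20292484]
side 1196 (array([621.2, -31.3]), array([ 60.5, 285.9]), 10.16) [0.57597683 0.63458867] [-0.2588355  -0.01040867]
```

View pics/last_side.png

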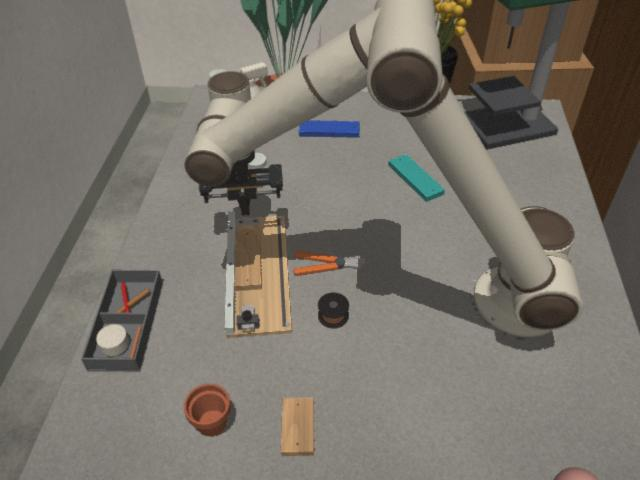

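The side view shows the board flush against the fence at (247,260). The stop bar is ahead of it, with the knob at (248,316). I'll measure the bar's face.

```bash
python3 - <<'E'
from station import r
from h import *
u=np.array([-.1813,.9834]);n=np.array([.9834,.1813])
for nm in("scene","side"):
    c=r.get_calibration(nm); p,d=r.capture(nm); px,W=cloud(d,c); s=W[:,:2]@u;t=W[:,:2]@n
    m=(t>.598)&(t<.613)&(s>-.13)&(s<.04)
    print(nm,[(round(a,3),round(float(np.median(W[m&(abs(s-a)<.0025),2])),4)) for a in np.arange(-.1,.03,.005) if (m&(abs(s-a)<.0025)).sum()>1])
E
```

```text
scene [(np.float64(-0.1), 0.4362), (np.float64(-0.095), 0.4366), (np.float64(-0.09), 0.4327), (np.float64(-0.085), 0.426), (np.float64(-0.08), 0.4191), (np.float64(-0.075), 0.0114), (np.float64(-0.07), 0.0113), (np.float64(-0.065), 0.0106), (np.float64(-0.06), -0.741), (np.float64(-0.055), 0.0118), (np.float64(-0.05), -0.3684), (np.float64(-0.045), 0.0111), (np.float64(-0.04), -0.7414), (np.float64(-0.035), 0.0109), (np.float64(-0.03), 0.0105), (np.float64(-0.025), 0.0105), (np.float64(-0.02), 0.0235), (np.float64(-0.015), 0.028), (np.float64(-0.01), 0.027), (np.float64(-0.005), 0.0309), (np.float64(0.0), 0.0285), (np.float64(0.005), 0.0307), (np.float64(0.01), 0.0296), (np.float64(0.015), 0.0485), (np.float64(0.02), 0.0518), (np.float64(0.025), 0.052)]
side [(np.float64(-0.1), 0.4417), (np.float64(-0.095), 0.4391), (np.float64(-0.09), 0.4338), (np.float64(-0.085), 0.4285), (np.float64(-0.08), 0.404), (np.float64(-0.075), 0.4002), (np.float64(-0.07), 0.3861), (np.float64(-0.065), 0.3793), (np.float64(-0.06), 0.3748), (np.float64(-0.055), 0.014), (np.float64(-0.05), 0.0125), (np.float64(-0.045), 0.0129), (np.float64(-0.04), 0.013), (np.float64(-0.02), 0.0307), (np.float64(-0.015), 0.0319), (np.float64(-0.01), 0.0308), (np.float64(-0.005), 0.0316), (np.float64(0.01), 0.0521), (np.float64(0.015), 0.0542), (np.float64(0.02), 0.0537), (np.float64(0.025), 0.0529)]
```

Request:
jog_arm(plan="0 0 .4 0 0 0 1;0 0 .6 0 0 0 1;0 0 .5 0 0 0 1;0 0 .3 0 0 0 1;0 0 .2 0 0 0 1;0 0 0 0 0 0 1;0 0 0 0 0 0 1;-.1 0 0 0 0 0 1;-.1 0 0 0 0 0 1;0 0 0 0 0 0 1")

```text
time_s: 20.75
tcp_pos: [0.6452, -0.159, 0.0186]
ee_rot: [[0.184, -0.983, 0.001], [-0.983, -0.184, 0.0], [0.0, -0.001, -1.0]]
wrist_force: [-0.1, -0.5, -0.8]
gripper_width: 0.006
gripper_force: 0.0
```

Request:
jog_arm(plan="-.06 0 0 0 0 0 1;-.06 0 0 0 0 0 1;-.06 0 0 0 0 0 1;-.08 0 0 0 0 0 1;-.08 0 0 0 0 0 1;-.08 0 0 0 0 0 1;-.08 0 0 0 0 0 1;-.08 0 0 0 0 0 1;-.08 0 0 0 0 0 1;-.06 0 0 0 0 0 1")

```text
time_s: 21.75
tcp_pos: [0.6418, -0.1416, 0.0181]
ee_rot: [[0.183, -0.983, 0.0], [-0.983, -0.183, -0.0], [0.0, -0.0, -1.0]]
wrist_force: [0.8, -2.0, 0.3]
gripper_width: 0.003
gripper_force: 0.6
```

Request:
jog_arm(plan="-.08 0 0 0 0 0 1;-.08 0 0 0 0 0 1;-.08 0 0 0 0 0 1;-.08 0 0 0 0 0 1;-.08 0 0 0 0 0 1;-.08 0 0 0 0 0 1;-.08 0 0 0 0 0 1;-.08 0 0 0 0 0 1;-.08 0 0 0 0 0 1;-.06 0 0 0 0 0 1")

```text
time_s: 22.75
tcp_pos: [0.6382, -0.1224, 0.0181]
ee_rot: [[0.183, -0.983, 0.0], [-0.983, -0.183, -0.0], [0.0, -0.0, -1.0]]
wrist_force: [-0.2, -2.5, 1.3]
gripper_width: 0.009
gripper_force: 0.9
```

```bash
python3 m.py
```

```text
F [-0.16513793 -2.50479505  1.3132247 ] t 0.6053620734052325 s -0.23609724916720395 z 0.018116688726618698
wrist 333 (array([ 636.7, -108.8]), array([18. , 50.3]), 10.72) [0.59821717 0.61490657] [-0.24747196 -0.19760567]
side 1269 (array([618.8, -20.2]), array([ 61.1, 263. ]), 10.44) [0.57545372 0.63422853] [-0.22461178 -0.00970868]
```

Request:
jog_arm(plan="-.06 0 0 0 0 0 1;-.06 0 0 0 0 0 1;-.06 0 0 0 0 0 1;-.06 0 0 0 0 0 1;-.06 0 0 0 0 0 1;-.06 0 0 0 0 0 1;-.06 0 0 0 0 0 1;-.06 0 0 0 0 0 1;-.06 0 0 0 0 0 1;-.06 0 0 0 0 0 1")

```text
time_s: 23.85
tcp_pos: [0.6353, -0.1077, 0.018]
ee_rot: [[0.183, -0.983, -0.0], [-0.983, -0.183, 0.0], [-0.0, 0.0, -1.0]]
wrist_force: [1.1, -1.2, 0.5]
gripper_width: 0.007
gripper_force: 0.6
```

Request:
jog_arm(plan="-.02 0 0 0 0 0 1;-.02 0 0 0 0 0 1;-.02 0 0 0 0 0 1;-.02 0 0 0 0 0 1;-.02 0 0 0 0 0 1;-.02 0 0 0 0 0 1;-.02 0 0 0 0 0 1;-.02 0 0 0 0 0 1;-.02 0 0 0 0 0 1;-.02 0 0 0 0 0 1")

```text
time_s: 24.85
tcp_pos: [0.6344, -0.1029, 0.018]
ee_rot: [[0.183, -0.983, -0.0], [-0.983, -0.183, 0.0], [-0.0, 0.0, -1.0]]
wrist_force: [-0.3, -0.7, 0.5]
gripper_width: 0.004
gripper_force: 0.5
```

```bash
python3 m.py
```

```text
F [-0.2585347  -0.71158442  0.52425294] t 0.6052673499981807 s -0.21618080332197773 z 0.01803801365560838
wrist 347 (array([634.3, -89.2]), array([18. , 50.8]), 7.56) [0.59813782 0.61440375] [-0.22763714 -0.17762747]
side 1303 (array([616.2,  -6.4]), array([ 61.2, 233.6]), 10.49) [0.57514159 0.63386195] [-0.20439969 -0.01030166]
```

Only a few millimetres remain, so I'll continue slowly.

Request:
jog_arm(plan="-.015 0 0 0 0 0 1;-.015 0 0 0 0 0 1;-.015 0 0 0 0 0 1;-.015 0 0 0 0 0 1;-.015 0 0 0 0 0 1;-.015 0 0 0 0 0 1;-.015 0 0 0 0 0 1;-.015 0 0 0 0 0 1;-.015 0 0 0 0 0 1;-.015 0 0 0 0 0 1")

```text
time_s: 25.95
tcp_pos: [0.6338, -0.0995, 0.0181]
ee_rot: [[0.183, -0.983, -0.0], [-0.983, -0.183, -0.0], [0.0, 0.0, -1.0]]
wrist_force: [0.6, -3.2, 0.2]
gripper_width: 0.006
gripper_force: 1.6
```

Request:
jog_arm(plan="-.01 0 0 0 0 0 1;-.01 0 0 0 0 0 1;-.01 0 0 0 0 0 1;-.01 0 0 0 0 0 1;-.01 0 0 0 0 0 1;-.01 0 0 0 0 0 1;-.01 0 0 0 0 0 1;-.01 0 0 0 0 0 1;0 0 0 0 0 0 1;0 0 0 0 0 0 1")

```text
time_s: 26.95
tcp_pos: [0.6338, -0.0994, 0.0184]
ee_rot: [[0.183, -0.983, 0.001], [-0.983, -0.183, -0.002], [0.002, -0.0, -1.0]]
wrist_force: [1.1, -10.4, -0.5]
gripper_width: 0.005
gripper_force: 4.8
```

It is solid at about 10 N. I'll back off and look.

Request:
jog_arm(plan=".03 0 0 0 0 0 1;.05 0 0 0 0 0 1;.1 0 0 0 0 0 1;.2 0 0 0 0 0 1;0 0 -.5 0 0 0 1;0 0 -1 0 0 0 1;0 0 -1 0 0 0 1;0 0 -1 0 0 0 1;0 0 -.5 0 0 0 1;0 0 0 0 0 0 1")

```text
time_s: 27.95
tcp_pos: [0.6366, -0.1064, 0.1209]
ee_rot: [[0.184, -0.983, 0.005], [-0.983, -0.184, 0.0], [0.001, -0.005, -1.0]]
wrist_force: [0.3, 0.4, 0.7]
gripper_width: 0.003
gripper_force: 0.0
```

Request:
jog_arm(plan="1 0 -1 0 0 0 1;1 0 -1 0 0 0 1;1 0 0 0 0 0 1;1 0 0 0 0 0 1;1 0 0 0 0 0 1;1 0 0 0 0 0 1;0 0 0 0 0 0 1;0 0 0 0 0 0 1;0 0 0 0 0 0 1;0 0 0 0 0 0 1")

```text
time_s: 28.95
tcp_pos: [0.6626, -0.253, 0.1678]
ee_rot: [[0.184, -0.983, -0.001], [-0.983, -0.184, 0.0], [-0.0, 0.001, -1.0]]
wrist_force: [0.1, -1.1, -0.1]
gripper_width: 0.005
gripper_force: 0.0
```

```bash
python3 - <<'E'
from station import r
from h import *
u=np.array([-.1813,.9834]);n=np.array([.9834,.1813])
for nm in("side","scene"):
    c=r.get_calibration(nm); p,d=r.capture(nm); px,W=cloud(d,c); s=W[:,:2]@u;t=W[:,:2]@n
    if nm=="side": cv2.imwrite("pics/end.png",cv2.resize(p[205:345,205:345],(600,600),interpolation=cv2.INTER_CUBIC)[:,:,::-1])
    m=(W[:,2]>.024)&(W[:,2]<.033)&(t>.55)&(t<.633)&(s>-.23)&(s<-.025); print(nm,m.sum(),rect(W[m]),np.percentile(t[m],[2,98]),np.percentile(s[m],[1,99]))
    k=[(a,np.percentile(t[m&(abs(s-a)<.015)],3).round(4)) for a in(-.18,-.15,-.12,-.09,-.06,-.04) if (m&(abs(s-a)<.015)).sum()>5]; print(k)
E
```

```text
side 1254 (array([614.3,  -3.1]), array([ 58.8, 178.9]), 10.54) [0.57499982 0.63219886] [-0.19951965 -0.02639036]
[(-0.18, np.float64(0.5747)), (-0.15, np.float64(0.5752)), (-0.12, np.float64(0.5758)), (-0.09, np.float64(0.5761)), (-0.06, np.float64(0.5749)), (-0.04, np.float64(0.5752))]
scene 1056 (array([613.2,  -2.4]), array([ 60.1, 176.9]), 10.1) [0.57602516 0.62884126] [-0.19973619 -0.02748154]
[(-0.18, np.float64(0.5768)), (-0.15, np.float64(0.5764)), (-0.12, np.float64(0.5762)), (-0.09, np.float64(0.5776)), (-0.06, np.float64(0.5776)), (-0.04, np.float64(0.5762))]
```

View pics/end.png

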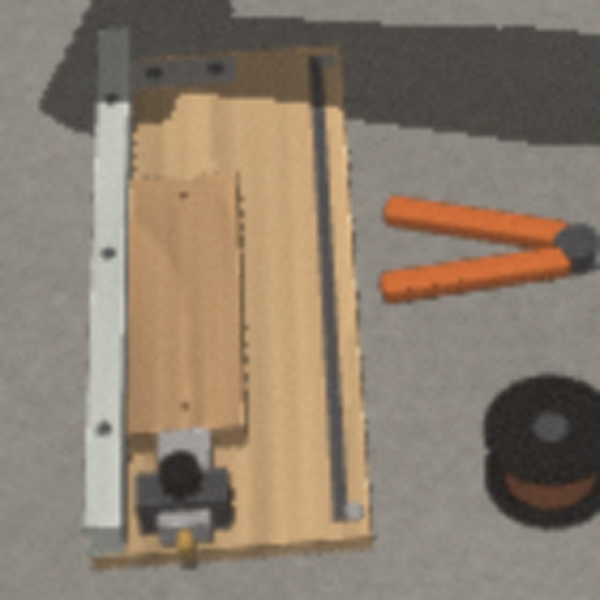

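The board's end at row 430 meets the bar, and the pin shows out at the back at (187,545). The edge runs parallel to the fence at (130,300). A light re-press on the long edge will make sure it is flush.

Request:
jog_arm(plan="-.6 .2 0 0 0 0 1;-1 .3 0 0 0 0 1;-1 .3 0 0 0 0 1;-1 .3 0 0 0 0 1;-1 .3 0 0 0 0 1;-1 .3 0 0 0 0 1;-1 .25 0 0 0 0 1;-1 .2 0 0 0 0 1;-1 0 0 0 0 0 1;-1 0 0 0 0 0 1")

```text
time_s: 30.05
tcp_pos: [0.5654, -0.0266, 0.1686]
ee_rot: [[0.184, -0.983, 0.001], [-0.983, -0.184, 0.0], [-0.0, -0.001, -1.0]]
wrist_force: [0.0, -0.2, -0.5]
gripper_width: 0.006
gripper_force: 0.0
```

Request:
jog_arm(plan="-.5 0 0 0 0 0 1;-.22 0 .5 0 0 0 1;0 0 1 0 0 0 1;0 0 1 0 0 0 1;0 0 1 0 0 0 1;0 0 1 0 0 0 1;0 0 .7 0 0 0 1;0 0 .4 0 0 0 1;0 0 0 0 0 0 1;0 0 0 0 0 0 1")

```text
time_s: 31.05
tcp_pos: [0.563, -0.0105, 0.0283]
ee_rot: [[0.183, -0.983, 0.001], [-0.983, -0.183, -0.0], [0.0, -0.001, -1.0]]
wrist_force: [0.2, 0.1, -0.6]
gripper_width: 0.005
gripper_force: 0.0
```

Request:
jog_arm(plan="0 0 .2 0 0 0 1;0 0 .18 0 0 0 1;0 -.06 0 0 0 0 1;0 -.06 0 0 0 0 1;0 -.06 0 0 0 0 1;0 -.06 0 0 0 0 1;0 -.06 0 0 0 0 1;0 -.06 0 0 0 0 1;0 -.06 0 0 0 0 1;0 -.03 0 0 0 0 1")

```text
time_s: 32.05
tcp_pos: [0.5738, -0.0082, 0.0186]
ee_rot: [[0.183, -0.983, 0.0], [-0.983, -0.183, 0.0], [0.0, -0.0, -1.0]]
wrist_force: [0.1, -0.1, 0.5]
gripper_width: 0.004
gripper_force: 0.0
```

Request:
jog_arm(plan="0 -.01 0 0 0 0 1;0 -.01 0 0 0 0 1;0 -.01 0 0 0 0 1;0 -.01 0 0 0 0 1;0 -.01 0 0 0 0 1;0 -.01 0 0 0 0 1;0 -.01 0 0 0 0 1;0 -.01 0 0 0 0 1;0 -.01 0 0 0 0 1;0 0 0 0 0 0 1")

```text
time_s: 33.05
tcp_pos: [0.5758, -0.0078, 0.0185]
ee_rot: [[0.183, -0.983, -0.0], [-0.983, -0.183, 0.0], [-0.0, 0.0, -1.0]]
wrist_force: [-0.3, 0.8, 0.6]
gripper_width: 0.006
gripper_force: 0.0
```

Request:
jog_arm(plan="0 -.01 0 0 0 0 1;0 -.01 0 0 0 0 1;0 -.01 0 0 0 0 1;0 -.01 0 0 0 0 1;0 -.01 0 0 0 0 1;0 -.01 0 0 0 0 1;0 -.01 0 0 0 0 1;0 -.01 0 0 0 0 1;0 0 0 0 0 0 1;0 0 0 0 0 0 1")

```text
time_s: 34.05
tcp_pos: [0.5768, -0.0077, 0.0184]
ee_rot: [[0.183, -0.983, -0.002], [-0.983, -0.183, -0.0], [-0.0, 0.002, -1.0]]
wrist_force: [-4.7, -0.4, 4.0]
gripper_width: 0.004
gripper_force: 2.6
```

It is flush, with contact at the same place as before. I'll retreat and take a last check.

Request:
jog_arm(plan="0 .04 0 0 0 0 1;0 .05 0 0 0 0 1;0 .1 0 0 0 0 1;0 .2 0 0 0 0 1;0 0 -.5 0 0 0 1;0 0 -1 0 0 0 1;0 0 -1 0 0 0 1;0 0 -1 0 0 0 1;0 0 -1 0 0 0 1;0 0 -1 0 0 0 1")

```text
time_s: 35.05
tcp_pos: [0.5685, -0.0092, 0.1584]
ee_rot: [[0.183, -0.983, 0.002], [-0.983, -0.183, 0.0], [0.0, -0.002, -1.0]]
wrist_force: [-0.0, -0.2, -0.0]
gripper_width: 0.007
gripper_force: 0.0
```

Request:
jog_arm(plan="1 0 0 0 0 0 1;1 0 0 0 0 0 1;1 0 0 0 0 0 1;1 0 0 0 0 0 1;1 0 0 0 0 0 1;1 0 0 0 0 0 1;1 0 0 0 0 0 1;1 0 0 0 0 0 1;0 0 0 0 0 0 1;0 0 0 0 0 0 1")

```text
time_s: 36.05
tcp_pos: [0.6049, -0.2063, 0.1567]
ee_rot: [[0.182, -0.983, 0.001], [-0.983, -0.182, -0.0], [0.0, -0.001, -1.0]]
wrist_force: [-1.3, 0.2, 0.2]
gripper_width: 0.004
gripper_force: 0.0
```

```bash
python3 - <<'E'
from station import r
from h import *
u=np.array([-.1813,.9834]);n=np.array([.9834,.1813])
c=r.get_calibration("side"); p,d=r.capture("side"); px,W=cloud(d,c); s=W[:,:2]@u;t=W[:,:2]@n
cv2.imwrite("pics/end2.png",cv2.resize(p[205:345,205:345],(600,600),interpolation=cv2.INTER_CUBIC)[:,:,::-1])
m=(W[:,2]>.024)&(W[:,2]<.033)&(t>.55)&(t<.633)&(s>-.23)&(s<-.025); print(m.sum(),rect(W[m]),np.percentile(t[m],[2,98]),np.percentile(s[m],[1,99]))
print(r.sense()["time_s"],r.sense()["tcp_pos"])
E
```

```text
1245 (array([614.9,  -3.7]), array([ 58.1, 180. ]), 10.25) [0.57558171 0.63230686] [-0.19919017 -0.02666307]
36.1 [ 0.60481848 -0.20564949  0.15665677]
```

View pics/end2.png

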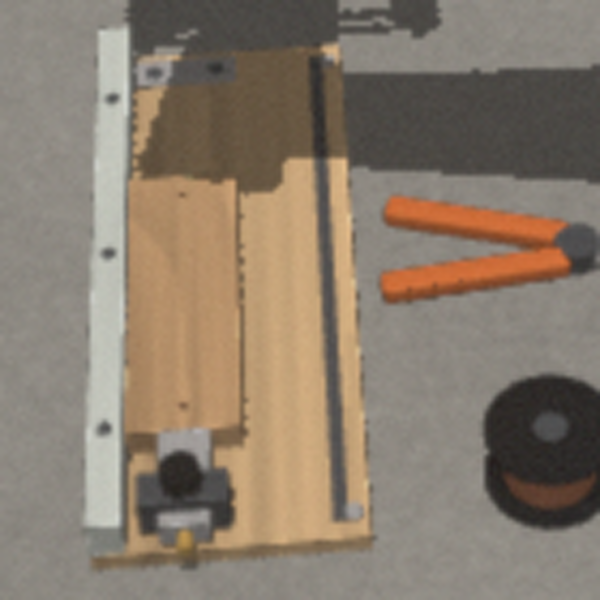

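The board is flush on the fence at (127,300) and on the stop bar at (185,430), and nothing else has moved. I'm handing the job in.

```bash
python3 -c "
from station import r
print(r.finish_job())"
```

```text
the job is handed in; nothing more can be done
None
```

The job is handed in: the long board lies flat on the jig, flush with the fence and solid against the stop bar at the +y end by feel and the last picture, though the hand-in returned no verdict.

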